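# Sort vials and a gas fitting after a chromatograph run

## Task

Sort the bench beside the chromatograph: put the two tall vials in the deep tray and the two short vials in the low tray, one vial to each bay, standing upright on the floor of the bay, and stand the brass fitting upright in the round dish. Set things down rather than dropping them, do not let a vial tip over, and leave the beaker and the jar standing where they are.

Things in the scene. Friction and masses are not known exactly. Their poses are not given: they have to be found in the camera images.
- tall_vial_a: headspace vial of brown glass, round, 23 mm in diameter, 75 mm high in all: straight glass body up to 64 mm, then an aluminium crimp cap 20 mm across at the top. Stands upright and loose on the bench; about 30 g. Origin: centre of its underside; z up; round, so yaw means nothing. The two tall vials are alike.
- tall_vial_b: headspace vial of brown glass, round, 23 mm in diameter, 75 mm high in all: straight glass body up to 64 mm, then an aluminium crimp cap 20 mm across at the top. Stands upright and loose on the bench; about 30 g. Origin: centre of its underside; z up; round, so yaw means nothing. The two tall vials are alike.
- short_vial_a: headspace vial of brown glass, round, 23 mm in diameter, 46 mm high in all: straight glass body up to 35 mm, then an aluminium crimp cap 20 mm across at the top. Stands upright and loose on the bench; about 22 g. Origin: centre of its underside; z up; round, so yaw means nothing. The two short vials are alike and differ from the tall ones only in height.
- short_vial_b: headspace vial of brown glass, round, 23 mm in diameter, 46 mm high in all: straight glass body up to 35 mm, then an aluminium crimp cap 20 mm across at the top. Stands upright and loose on the bench; about 22 g. Origin: centre of its underside; z up; round, so yaw means nothing. The two short vials are alike and differ from the tall ones only in height.
- fitting: brass hexagonal gas fitting standing on end, loose: hexagonal body 27 mm across flats (31 mm across corners), 34 mm high, with a round collar 21 mm across on top, 40 mm high in all; about 120 g. Origin: centre of its underside; z up; its flats face along its x axis and every 60 degrees from it.
- deep_tray: The deep tray, for the tall vials: two-bay vial tray, fixed to the bench, of dark grey plastic: 58 x 114 mm outside (x, y), walls 30 mm high above the bench and 4 mm thick, floor 4 mm thick, open at the top. A wall across the middle parts it along its long y axis into two equal bays, each 50 mm (x) by 51 mm (y) inside, their centres at y = +27.5 and -27.5 mm, x = 0. Origin: centre of its underside, at bench height; x across, y along the tray, z up.
- low_tray: The low tray, for the short vials: two-bay vial tray, fixed to the bench, of bare steel: 58 x 114 mm outside (x, y), walls 12 mm high above the bench and 4 mm thick, floor 4 mm thick, open at the top. A wall across the middle parts it along its long y axis into two equal bays, each 50 mm (x) by 51 mm (y) inside, their centres at y = +27.5 and -27.5 mm, x = 0. Origin: centre of its underside, at bench height; x across, y along the tray, z up.
- dish: round white ceramic dish, fixed to the bench, for the fitting: 112 mm across at the rim, 14 mm high, flat floor 4 mm thick and about 96 mm across inside. Origin: centre of its underside, at bench height; z up.
- beaker: small clear glass beaker, 42 mm across, 55 mm high, loose and empty; a bystander to be left where it stands. Origin: centre of its underside; z up.
- jar: small white plastic screw-top jar, 38 mm across, 42 mm high, loose; a bystander to be left where it stands. Origin: centre of its underside; z up.

How it is judged:
At the end, for the whole second after the job is handed in: Tall vials in the deep tray, short ones in the low tray, one per bay (centre within 16 mm of the bay's middle in x and y), fitting in the dish (centre within 38 mm of the dish's); all five on the floor there (within 4 mm), within 0.15 rad of upright, released and at rest (((x of tall_vial_a in the frame of deep_tray between -0.016 and 0.016 m and y of tall_vial_a in the frame of deep_tray between 0.012 and 0.044 m and z of each of tall_vial_a, tall_vial_b in the frame of deep_tray below 0.008 m and x of tall_vial_b in the frame of deep_tray between -0.016 and 0.016 m and y of tall_vial_b in the frame of deep_tray between -0.044 and -0.012 m) or (x of tall_vial_a in the frame of deep_tray between -0.016 and 0.016 m and y of tall_vial_a in the frame of deep_tray between -0.044 and -0.012 m and z of each of tall_vial_a, tall_vial_b in the frame of deep_tray below 0.008 m and x of tall_vial_b in the frame of deep_tray between -0.016 and 0.016 m and y of tall_vial_b in the frame of deep_tray between 0.012 and 0.044 m)) and ((x of short_vial_a in the frame of low_tray between -0.016 and 0.016 m and y of short_vial_a in the frame of low_tray between 0.012 and 0.044 m and z of each of short_vial_a, short_vial_b in the frame of low_tray below 0.008 m and x of short_vial_b in the frame of low_tray between -0.016 and 0.016 m and y of short_vial_b in the frame of low_tray between -0.044 and -0.012 m) or (x of short_vial_a in the frame of low_tray between -0.016 and 0.016 m and y of short_vial_a in the frame of low_tray between -0.044 and -0.012 m and z of each of short_vial_a, short_vial_b in the frame of low_tray below 0.008 m and x of short_vial_b in the frame of low_tray between -0.016 and 0.016 m and y of short_vial_b in the frame of low_tray between 0.012 and 0.044 m)) and horizontal distance between fitting and dish below 0.038 m and z of fitting in the frame of dish below 0.008 m and angle between each of tall_vial_a, tall_vial_b, short_vial_a, short_vial_b, fitting's own z axis and vertical below 0.15 rad and linear speed of each of tall_vial_a, tall_vial_b, short_vial_a, short_vial_b, fitting below 0.02 m/s); the robot touches nothing.
It fails at once if a vial is tipped over (angle between any of tall_vial_a, tall_vial_b, short_vial_a, short_vial_b's own z axis and vertical above 0.8 rad).
It fails at once if a vial or the fitting is dropped into a tray or the dish (faster than 0.6 m/s within about 25 mm of its floor) ((horizontal distance between tall_vial_a and deep_tray below 0.055 m and height (world z) of tall_vial_a below 0.03 m and linear speed of tall_vial_a above 0.6 m/s) or (horizontal distance between tall_vial_b and deep_tray below 0.055 m and height (world z) of tall_vial_b below 0.03 m and linear speed of tall_vial_b above 0.6 m/s) or (horizontal distance between short_vial_a and low_tray below 0.055 m and height (world z) of short_vial_a below 0.03 m and linear speed of short_vial_a above 0.6 m/s) or (horizontal distance between short_vial_b and low_tray below 0.055 m and height (world z) of short_vial_b below 0.03 m and linear speed of short_vial_b above 0.6 m/s) or (horizontal distance between fitting and dish below 0.055 m and height (world z) of fitting below 0.03 m and linear speed of fitting above 0.6 m/s)).
It fails at once if the beaker or the jar is shifted by more than 30 mm or tipped over (distance of any of beaker, jar from where it was at the start of the episode above 0.03 m or angle between any of beaker, jar's own z axis and vertical above 0.5 rad).
It also fails if it takes over 109 s, if anything falls off the work surface, if the arm or the gripper's body presses on something with over 40 N, if the wrist force passes 120 N, or if a joint passes its speed limit or range.

## Robot

A 7-joint arm with a two-finger parallel gripper is mounted at the origin on the work surface. World frame = base frame: x ahead of the robot, y to its left, z up, the work surface at z = 0. Lengths are in m, angles in rad, forces in N, time in s.
With the tool pointing down it reaches from about 0.35 to 0.9 m from the base axis. Payload 8.1 kg.
Tool frame: the origin (TCP) lies at the centre of the arm's flange, where the gripper is bolted on; the fingertips stand 178 mm ahead of it and the grasp point (between the pads) lies 159 mm ahead of it; z points along the fingers, y is the direction in which the jaws open and shut (so a half turn about z gives the same grasp; the last joint's range is limited). The gripper opens to 92 mm and grips with 3 to 60 N. Pads are 19 mm wide; open, the fingers measure 130 mm over their backs; the gripper's body (75 mm by 190 mm) begins 47 mm behind the grasp point.
Start: joints at [-1.371, 0.434, 0.025, 1.573, -0.012, 1.134, -0.075], TCP at [0.186, 0.597, 0.405] pointing down, gripper open.
Joint ranges: [-2.62, 2.62], [-0.44, 2.09], [-1.27, 1.32], [0.08, 2.57], [-1.32, 4.46], [0.12, 2], [-2.74, 2.74]. Speed limits (rad/s): [2.22, 2.22, 3.01, 3.01, 3.14, 3.14, 3.14].

## Interface

Orientations are given as a rotation vector (axis times angle).
In Python, from cell import arm, get_image, camera_model gives the robot as it stands. The module is installed in compiled form; this text tells all that it offers.
- The arm moves only by the shell command python3 -m pendant 'ROWS' [FORCE]. ROWS is JSON, a list that holds one entry, the list of rows, each a list of 7 numbers: the shift along the tool's x, y, z in mm, then the turn, a rotation vector about the tool's x, y, z in rad, then the closure, from -1 (fully open) to 1 (shut). In form: [[[x, y, z, rx, ry, rz, hand], ...]]. A call has 1 to 20 rows; each row is the pose to reach, as a shift and turn from the pose commanded when the call began, along the tool's axes at that moment; what a row does not reach only later rows make up. A row lasts 1/8 s, in which the tool goes at most 62.5 mm and 10.7 degrees, less where a joint would pass 70% of its speed; a pose out of reach is approached as far as the arm can. A call with a gripper value outside its range is refused whole. The fingers move at their own pace and stop on an object; FORCE is the grip in N (left out, the last holds). Time passes only in rows, so rows that repeat a pose let the fingers close. It gives the time, the measured TCP pose, the force and the opening at its end, in the units of the state.
- arm.observe(): the state, without advancing time (a new reading comes with each control period).
- get_image(name): name is "side" or "top" or "wrist"; returns the picture (400x640x3 uint8, red, green, blue); there is no depth.
- camera_model(name): a dict with "fx", "fy", "cx", "cy" (pixels), "k1" (the pictures are not rectified: a ray, as slopes to the right and down, at radius r is drawn at 1 + k1 r^2 times it, then the intrinsics apply), "position" and "orientation" of the camera in the world; the wrist camera has in their place "T_tool_cam" (4x4, takes a point from camera to tool coordinates, whose origin is the TCP and whose axes are the flange's). Camera axes: x right, y down, z forward; pixel columns grow to the right and rows downward; lengths in m; the calibration is good to about 2 mm. A picture is of the moment at which its call begins: read the wrist's pose just before it. camera_model takes no time and is no camera call.
- arm.sign_off(): hands the job in, once; it reports no verdict.
The state is a dict: "clock": time; "joints": joint angles; "dq": joint speeds; "joint_efforts": joint torques, N m; "position": TCP position; "ee_rot": TCP orientation; "force": force on the tool from outside, world axes, zero at the start; "ft_torque": the same for the moment, N m; "width": opening from 0.0 (shut) to 1.0 (fully open).
Only numpy, scipy, OpenCV 4.12 (cv2) and the standard library are available. Lean on these libraries where they do the work, as an engineer would, in place of code of your own. Each camera call takes 0.05 s, during which the arm holds its last target.

## Working session

There is one attempt and no reset: what is moved stays moved. The work goes in short steps, Python scripts to look and compute and a shell command to move; the robot and the scene stay as the last step left them, time stands still between calls to the robot, and variables do not carry over. Pictures are saved under pics/ and viewed, and the job is handed in when it is done.

```bash
mkdir -p pics; ls; python3 - <<'E'
from cell import arm,get_image,camera_model
import cv2
s=arm.observe()
print(s)
for n in ["side","top","wrist"]:
    print(n,camera_model(n))
    cv2.imwrite(f"pics/{n}0.png",get_image(n)[:,:,::-1])
E
```

```text
pics
{'clock': 0.0, 'joints': array([-1.3706252 ,  0.435223  ,  0.02494496,  1.5741098 , -0.01157666,
        1.1339901 , -0.07508288]), 'dq': array([-0.00147936, -0.00091877,  0.0006753 , -0.00078446, -0.0005644 ,
        0.00254384, -0.0002721 ]), 'joint_efforts': array([-1.35668492e-03, -6.67858601e+01,  9.84582156e-01, -3.14454925e+01,
       -6.04557549e-02,  4.33058187e-02,  1.74221432e-04]), 'position': array([0.18630469, 0.59633898, 0.40393951]), 'ee_rot': array([-4.73791281e-01, -3.10557173e+00,  2.48709506e-03]), 'force': array([ 0.41235095, -0.33255511,  0.45991113]), 'ft_torque': array([ 0.02735968, -0.04970508, -0.03806088]), 'width': 0.9972597325886003}
side {'fx': 467.8016861389904, 'fy': 467.8016861389904, 'cx': 321.77442174482474, 'cy': 197.46115118760926, 'k1': -0.08468694749399522, 'position': array([ 0.1041946 , -0.55217677,  0.72700636]), 'orientation': array([-2.27073953,  0.77306787, -0.29752339])}
top {'fx': 414.0728990238067, 'fy': 414.0728990238067, 'cx': 324.73952763772405, 'cy': 196.444039015367, 'k1': -0.0890752304401285, 'position': array([ 0.34748073, -0.00713056,  1.03522297]), 'orientation': array([-2.12974874,  2.13663973, -0.17543578])}
wrist {'fx': 345.013529025949, 'fy': 345.013529025949, 'cx': 319.02106188648344, 'cy': 196.94358811326526, 'k1': -0.05390670444802539, 'T_tool_cam': array([[-7.40035127e-04, -9.64974316e-01, -2.62343329e-01,
         7.05640224e-02],
       [ 9.99999696e-01, -6.49604874e-04, -4.31430386e-04,
         2.09252611e-04],
       [ 2.45899737e-04, -2.62343568e-01,  9.64974503e-01,
         2.01377255e-02],
       [ 0.00000000e+00,  0.00000000e+00,  0.00000000e+00,
         1.00000000e+00]])}
```

View pics/top0.png

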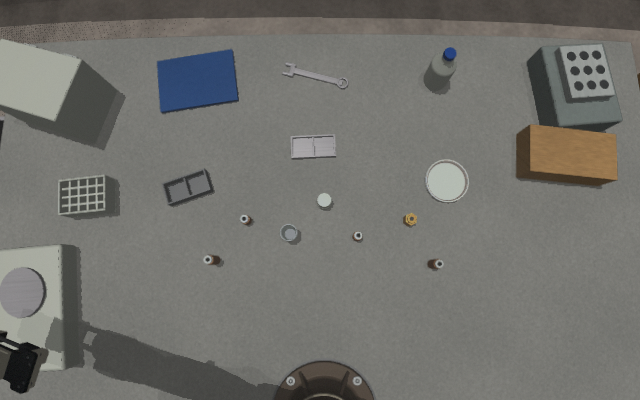

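View pics/side0.png

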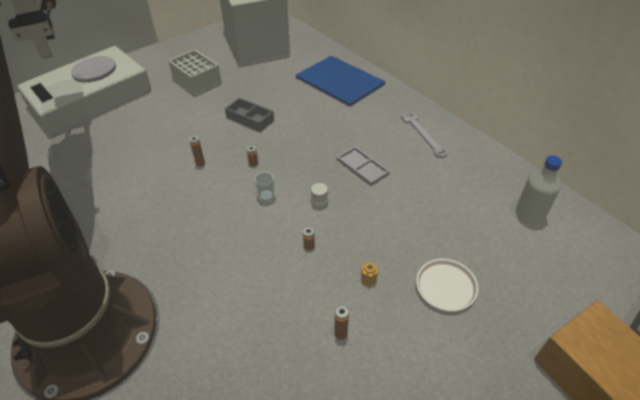

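View pics/wrist0.png

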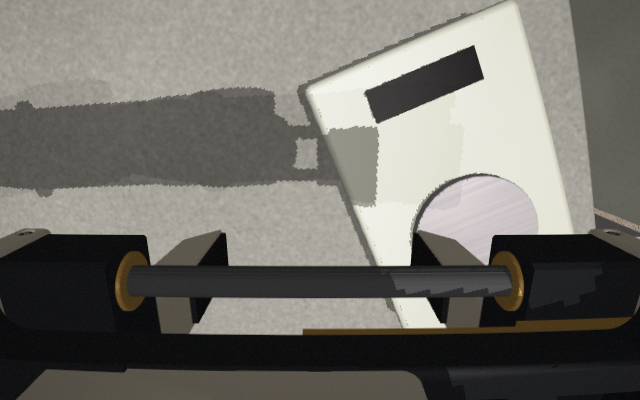

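```bash
cat > h.py <<'E'
import numpy as np, cv2
from cell import arm,get_image,camera_model
from scipy.spatial.transform import Rotation as R
def cam(n,s=None):
    m=camera_model(n)
    if n=="wrist":
        T=np.eye(4);T[:3,:3]=R.from_rotvec(s["ee_rot"]).as_matrix();T[:3,3]=s["position"]
        T=T@m["T_tool_cam"];return m,T[:3,3],T[:3,:3]
    return m,np.array(m["position"]),R.from_rotvec(m["orientation"]).as_matrix()
def p2w(c,u,v,z):
    m,p,Rm=c
    d=np.array([(u-m["cx"])/m["fx"],(v-m["cy"])/m["fy"]]);x=d.copy()
    for _ in range(30): x=d/(1+m["k1"]*(x@x))
    r=Rm@np.array([x[0],x[1],1]);return p+r*(z-p[2])/r[2]
def w2p(c,X):
    m,p,Rm=c
    q=Rm.T@(np.asarray(X)-p);a=q[:2]/q[2];a=a*(1+m["k1"]*(a@a))
    return np.array([a[0]*m["fx"]+m["cx"],a[1]*m["fy"]+m["cy"]])
def go(x,y,z,yaw):
    """rows numbers to bring grasp point to x,y,z with jaws (tool y) along world yaw, tool down"""
    s=arm.observe();R0=R.from_rotvec(s["ee_rot"])
    best=None
    for k in (0,np.pi):
        # tool y=(cos,sin,0), z=(0,0,-1), x=y×z
        a=yaw+k;Y=np.array([np.cos(a),np.sin(a),0]);Z=np.array([0,0,-1.]);X=np.cross(Y,Z)
        R1=R.from_matrix(np.c_[X,Y,Z]);d=(R0.inv()*R1)
        if best is None or d.magnitude()<best[0]: best=(d.magnitude(),R1,d)
    _,R1,d=best
    t=np.array([x,y,z])-R1.apply([0,0,.159])
    sh=R0.inv().apply(t-s["position"])*1000
    print("shift",sh.round(1),"rot",d.as_rotvec().round(3),"q7",s["joints"][6].round(2))
def st():
    s=arm.observe();r=R.from_rotvec(s["ee_rot"])
    g=s["position"]+r.apply([0,0,.159]);Y=r.as_matrix()[:,1]
    print("t",round(s["clock"],2),"grasp",g.round(4),"jaw yaw",np.arctan2(Y[1],Y[0]).round(3),"F",s["force"].round(1),"w",(s["width"]*92).round(1))
    return s
E
python3 - <<'E'
from h import *
st()
im=cv2.imread("pics/top0.png")
c=im[130:280,160:320];cv2.imwrite("pics/c1.png",cv2.resize(c,None,fx=5,fy=4*1.0,interpolation=cv2.INTER_CUBIC)[:600,:800])
c=im[130:280,300:480];cv2.imwrite("pics/c2.png",cv2.resize(c,None,fx=4,fy=4,interpolation=cv2.INTER_CUBIC))
im=cv2.imread("pics/side0.png")
E
```

```text
Traceback (most recent call last):
  File "h.py", line 35, in st
    print("t",round(s["clock"],2),"grasp",g.round(4),"jaw yaw",np.arctan2(Y[1],Y[0]).round(3),"F",s["force"].round(1),"w",(s["width"]*92).round(1))
                                                                                                                          ^^^^^^^^^^^^^^^^^^^^^
AttributeError: 'float' object has no attribute 'round'
```

```bash
sed -i 's/(s\["width"\]\*92).round(1)/round(float(s["width"])*92,1)/' h.py
python3 - <<'E'
from h import *
st()
im=cv2.imread("pics/top0.png")
c=im[160:280,155:315];cv2.imwrite("pics/c1.png",cv2.resize(c,None,fx=5,fy=5,interpolation=cv2.INTER_CUBIC))
c=im[130:280,280:480];cv2.imwrite("pics/c2.png",cv2.resize(c,None,fx=4,fy=4,interpolation=cv2.INTER_CUBIC))
E
```

```text
t 0.15 grasp [0.1863 0.5962 0.2451] jaw yaw 1.268 F [-0.  -0.   0.6] w 91.9
```

View pics/c1.png

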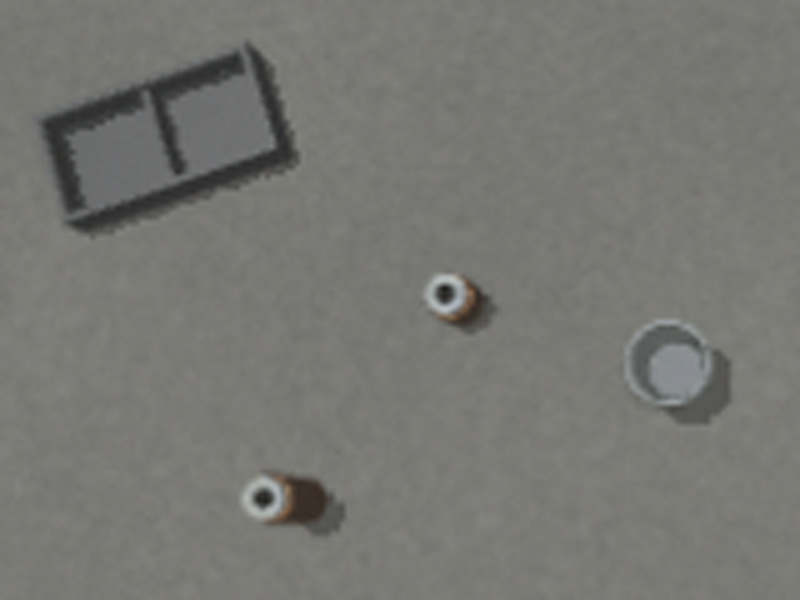

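View pics/c2.png

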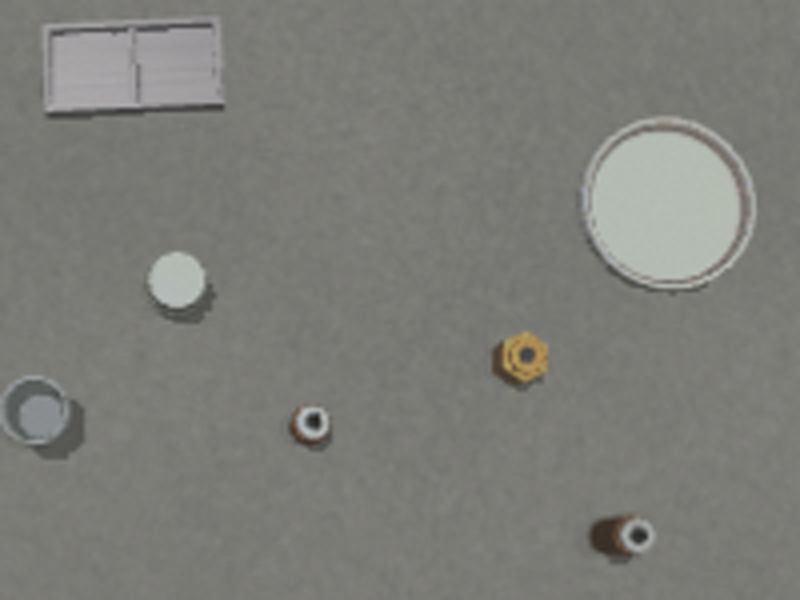

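```bash
python3 - <<'E'
from h import *
c=cam("top")
def P(x,y,s,ox,oy,z): return p2w(c,(x+.5)/s-.5+ox,(y+.5)/s-.5+oy,z)
A=lambda x,y,z:P(x,y,5,155,160,z)
B=lambda x,y,z:P(x,y,4,280,130,z)
print("tall a",A(264,498,.075)[:2]);print("short a",A(446,293,.046)[:2]);print("beaker",A(668,364,.055)[:2])
t=np.array([A(*k,.03) for k in[(42,120),(247,43),(292,152),(76,220)]]);print("deep",t.mean(0)[:2],np.linalg.norm(np.diff(t,axis=0),axis=1),t[1]-t[0])
e=(t[0]-t[1]+t[3]-t[2])[:2];print("long dir yaw",np.arctan2(e[1],e[0]))
t=np.array([B(*k,.012) for k in[(42,24),(219,18),(223,103),(46,111)]]);print("low",t.mean(0)[:2],np.linalg.norm(np.diff(t,axis=0),axis=1))
e=(t[0]-t[1]+t[3]-t[2])[:2];print("long dir yaw",np.arctan2(e[1],e[0]))
print("dish",B(669,203,.014)[:2]);print("fit",B(526,356,.04)[:2]);print("short b",B(312,422,.046)[:2]);print("tall b",B(638,535,.075)[:2]);print("jar",B(177,280,.042)[:2])
s=cam("side")
for n,X in dict(ta=(*A(264,498,.075)[:2],.075),tb=(*B(638,535,.075)[:2],.075),sa=(*A(446,293,.046)[:2],.046),sb=(*B(312,422,.046)[:2],.046),f=(*B(526,356,.04)[:2],.04)).items(): print(n,w2p(s,X).round(1))
im=cv2.imread("pics/side0.png")
cv2.imwrite("pics/s1.png",cv2.resize(im[120:270,180:380],None,fx=4,fy=4,interpolation=cv2.INTER_CUBIC))
E
```

```text
tall a [0.36264004 0.2673815 ]
short a [0.46144761 0.19058197]
beaker [0.42635207 0.0820624 ]
deep [0.54358346 0.33855983] [0.1102384  0.06133424 0.11313045] [ 0.03888998 -0.10315074  0.        ]
long dir yaw 1.9030460702270637
low [0.65205241 0.02566498] [0.11408344 0.05663261 0.11297854]
long dir yaw 1.6072626451405523
dish [ 0.55960003 -0.31450628]
fit [ 0.45973004 -0.21399236]
short b [ 0.42004132 -0.08300688]
tall b [ 0.35149905 -0.26841187]
jar [ 0.50681652 -0.00263229]
ta [193.2 138.5]
tb [341.3 311.7]
sa [250.6 148.2]
sb [307.4 231. ]
f [368.9 267.4]
```

View pics/s1.png

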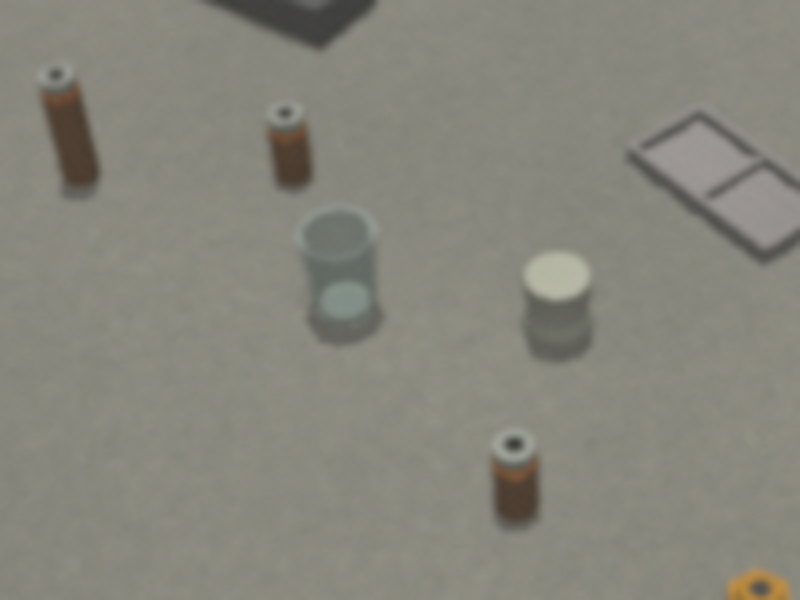

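```bash
python3 - <<'E'
from h import *
go(.3626,.2674,.14,.34)
E
```

```text
shift [-266.3 -261.3  105.5] rot [-0.001  0.001  0.928] q7 -0.08
```

```bash
python3 -m pendant '[[[-133,-131,30,0,0,0.46,-1],[-266,-261,105,0,0,0.928,-1],[-266,-261,105,0,0,0.928,-1],[-266,-261,105,0,0,0.928,-1],[-266,-261,105,0,0,0.928,-1],[-266,-261,105,0,0,0.928,-1],[-266,-261,105,0,0,0.928,-1],[-266,-261,105,0,0,0.928,-1],[-266,-261,105,0,0,0.928,-1],[-266,-261,105,0,0,0.928,-1]]]' 20
python3 - <<'E'
from h import *
s=st()
go(.3626,.2674,.05,.34)
c=cam("wrist",s);im=get_image("wrist")
print(w2p(c,(.3626,.2674,.075)))
cv2.imwrite("pics/w1.png",im[:,:,::-1])
E
```

```text
clock: 1.4
position: [0.3619, 0.2696, 0.3]
ee_rot: [-1.81, -2.567, -0.001]
force: [-1.0, 0.1, 0.4]
width: 0.997
t 1.4 grasp [0.362  0.2697 0.141 ] jaw yaw 0.343 F [-1.   0.1  0.4] w 91.7
shift [-2.3 -0.1 91. ] rot [ 0.001 -0.001  0.003] q7 -0.28
[318.67523948 223.60094424]
```

View pics/w1.png

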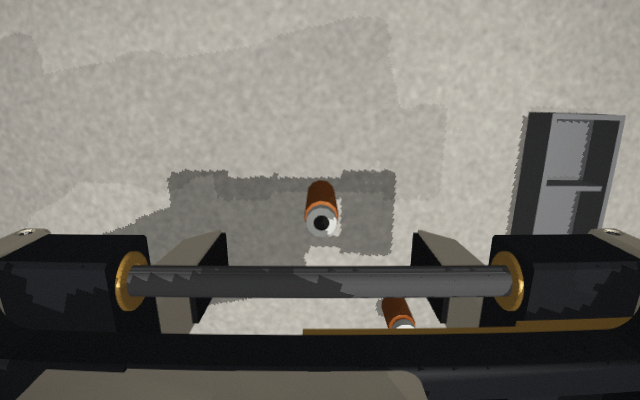

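```bash
python3 -m pendant '[[[-2,0,45,0,0,0,-1],[-2,0,91,0,0,0,-1],[-2,0,91,0,0,0,-1],[-2,0,91,0,0,0,1],[-2,0,91,0,0,0,1],[-2,0,91,0,0,0,1],[-2,0,91,0,0,0,1],[-2,0,91,0,0,0,1],[-2,0,91,0,0,0,1]]]' 20
python3 - <<'E'
from h import *
st();go(.5345,.3645,.14,.34)
E
```

```text
clock: 2.58
position: [0.3631, 0.2662, 0.2088]
ee_rot: [-1.814, -2.565, -0.0]
force: [0.2, -0.3, -0.3]
width: 0.398
t 2.58 grasp [0.3631 0.2662 0.0498] jaw yaw 0.34 F [ 0.2 -0.3 -0.3] w 36.6
shift [ 35.5 194.4 -90.2] rot [ 0. -0. -0.] q7 -0.19
```

```bash
python3 -m pendant '[[[0,0,0,0,0,0,1],[0,0,0,0,0,0,1],[0,0,0,0,0,0,1]]]' 20;  python3 -m pendant '[[[0,0,-45,0,0,0,1],[0,0,-90,0,0,0,1],[18,97,-90,0,0,0,1],[35,150,-90,0,0,0,1],[35,180,-90,0,0,0,1],[35,194,-90,0,0,0,1],[35,194,-90,0,0,0,1],[35,194,-90,0,0,0,1],[35,194,-90,0,0,0,1]]]'
python3 - <<'E'
from h import *
s=st();go(.5345,.3645,.055,.34)
c=cam("wrist",s);im=get_image("wrist")
cv2.imwrite("pics/w2.png",im[:,:,::-1])
E
```

```text
clock: 2.95
position: [0.3631, 0.2662, 0.2087]
ee_rot: [-1.814, -2.565, 0.0]
force: [0.6, 0.4, 0.3]
width: 0.246
clock: 4.08
position: [0.5333, 0.3636, 0.299]
ee_rot: [-1.813, -2.565, 0.0]
force: [0.4, -0.6, 0.1]
width: 0.246
t 4.08 grasp [0.5332 0.3636 0.14  ] jaw yaw 0.34 F [ 0.4 -0.6  0.1] w 22.6
shift [ 0.4  1.5 85. ] rot [-0.001 -0.     0.   ] q7 -0.16
```

View pics/w2.png

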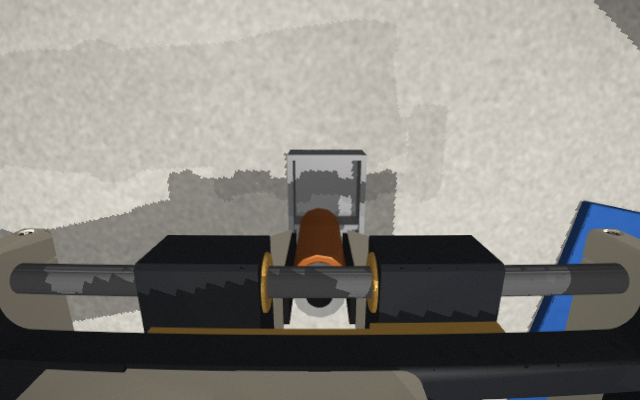

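```bash
python3 - <<'E'
from h import *
s=st();c=cam("wrist",s)
u=np.array([np.cos(1.911),np.sin(1.911)]);ctr=np.array([.5436,.3386])
for p in[(288,151),(366,151),(290,215),(368,215)]:
    X=p2w(c,*p,.03)[:2];d=X-ctr
    print(p,X.round(4),"along",(d@u).round(4),"across",(d@[u[1],-u[0]]).round(4))
E
```

```text
t 4.12 grasp [0.5334 0.3637 0.1401] jaw yaw 0.34 F [ 0.5 -0.6 -0.2] w 22.3
(288, 151) [0.4997 0.3915] along 0.0645 across -0.0237
(366, 151) [0.5529 0.4103] along 0.0645 across 0.0327
(290, 215) [0.5163 0.3458] along 0.0159 across -0.0233
(368, 215) [0.5721 0.3656] along 0.0159 across 0.0359
```

```bash
cat >> h.py <<'E'
def box(im,c,ctr,yaw,h,sc,ox,oy):
    """draw tray wireframe: outer bottom/top, bay inner top/floor"""
    u=np.array([np.cos(yaw),np.sin(yaw)]);v=np.array([u[1],-u[0]])
    def poly(x0,x1,y0,y1,z,col):
        P=[w2p(c,(*(np.array(ctr)+v*x+u*y),z)) for x,y in((x0,y0),(x1,y0),(x1,y1),(x0,y1))]
        P=np.array([((p[0]-ox+.5)*sc,(p[1]-oy+.5)*sc) for p in P]).astype(int)
        cv2.polylines(im,[P],True,col,1)
    poly(-.029,.029,-.057,.057,h,(0,255,0));poly(-.029,.029,-.057,.057,0,(255,0,0))
    for s in(.0275,-.0275):
        poly(-.025,.025,s-.0255,s+.0255,h,(0,255,255));poly(-.025,.025,s-.0255,s+.0255,.004,(0,0,255))
E
python3 - <<'E'
from h import *
s=st();c=cam("wrist",s)
im=cv2.imread("pics/w2.png")[130:260,240:400]
a=cv2.resize(im,None,fx=5,fy=4.5 and 5,interpolation=cv2.INTER_CUBIC)
a=a[:600]
box(a,c,(.5436,.3386),1.911,.03,5,240,130)
t=cv2.imread("pics/top0.png")[160:220,150:230];b=cv2.resize(t,None,fx=10,fy=10,interpolation=cv2.INTER_CUBIC)
box(b,cam("top"),(.5436,.3386),1.911,.03,10,150,160)
cv2.imwrite("pics/w2o.png",a);cv2.imwrite("pics/t2o.png",b)
E
```

```text
t 4.12 grasp [0.5334 0.3637 0.1401] jaw yaw 0.34 F [ 0.5 -0.6 -0.2] w 22.3
```

View pics/w2o.png

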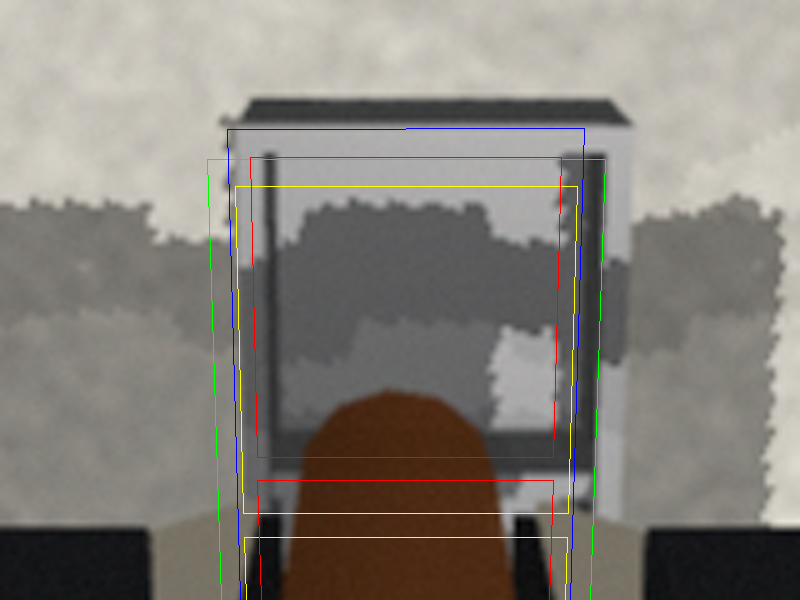

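View pics/t2o.png

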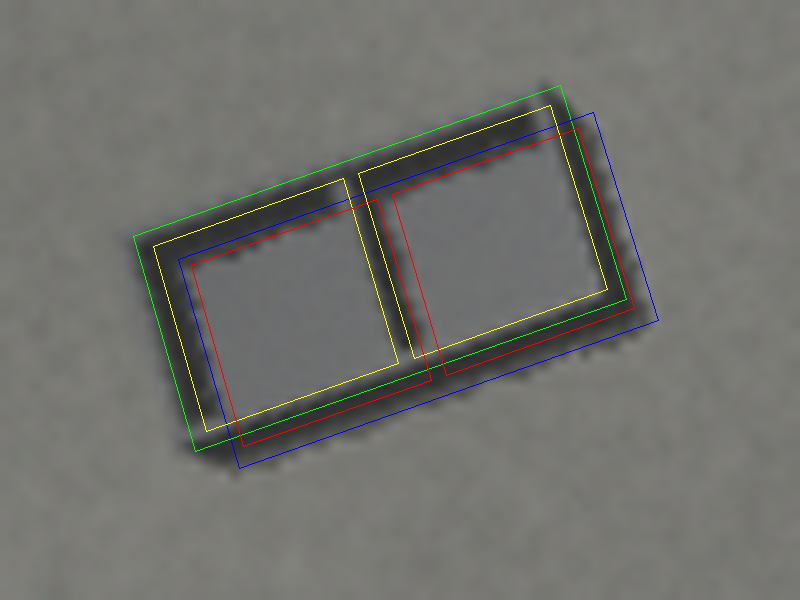

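```bash
python3 - <<'E'
from h import *
s=dict(position=np.array([.3619,.2696,.3]),ee_rot=np.array([-1.81,-2.567,-.001]))
c=cam("wrist",s)
a=cv2.resize(cv2.imread("pics/w1.png")[100:250,480:640],None,fx=4,fy=4,interpolation=cv2.INTER_CUBIC)
box(a,c,(.5436,.3386),1.911,.03,4,480,100);cv2.imwrite("pics/w1o.png",a)
b=cv2.resize(cv2.imread("pics/side0.png")[90:140,215:285],None,fx=10,fy=10,interpolation=cv2.INTER_CUBIC)
box(b,cam("side"),(.5436,.3386),1.911,.03,10,215,90);cv2.imwrite("pics/s0o.png",b)
E
```

```text
(no output)
```

View pics/w1o.png

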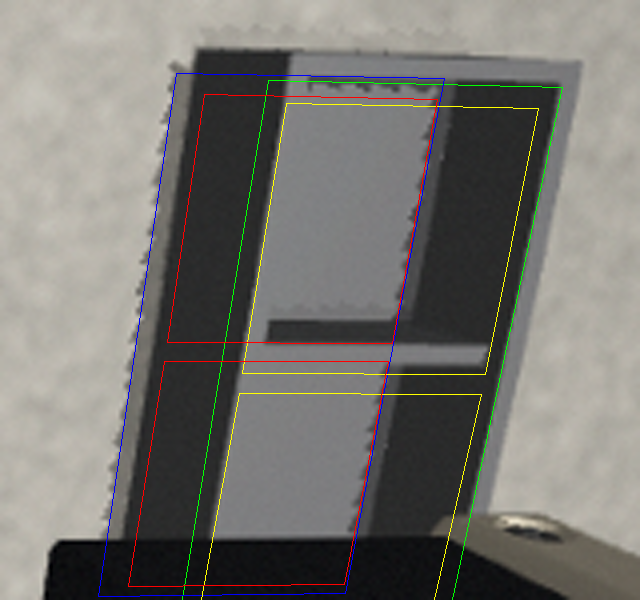

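View pics/s0o.png

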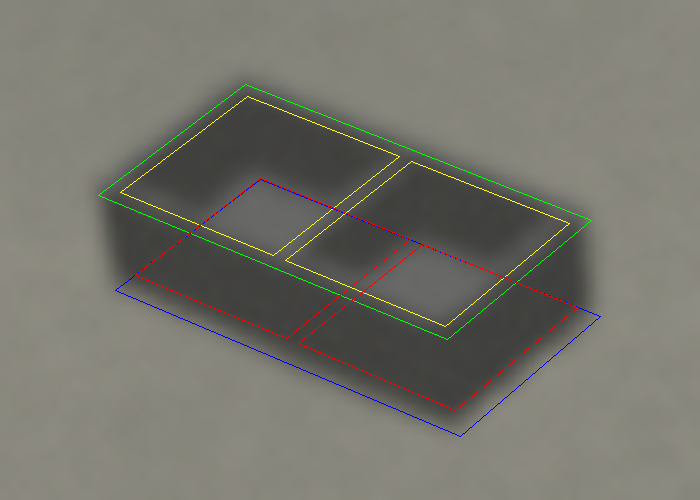

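```bash
python3 - <<'E'
from h import *
st();go(.535,.369,.0545,.34)
E
```

```text
t 4.12 grasp [0.5334 0.3637 0.1401] jaw yaw 0.34 F [ 0.5 -0.6 -0.2] w 22.3
shift [ 4.5  3.3 85.6] rot [-0. -0.  0.] q7 -0.16
```

```bash
python3 -m pendant '[[[4,2,30,0,0,0,1],[4,2,55,0,0,0,1],[4,2,70,0,0,0,1],[4,2,80,0,0,0,1],[4,2,84,0,0,0,1],[4,2,85,0,0,0,1],[4,2,85,0,0,0,1],[4,2,85,0,0,0,1]]]'
python3 - <<'E'
from h import *
st()
E
```

```text
clock: 5.12
position: [0.535, 0.3684, 0.2142]
ee_rot: [1.814, 2.565, 0.001]
force: [0.8, -0.7, -0.8]
width: 0.246
t 5.12 grasp [0.5351 0.3685 0.0552] jaw yaw 0.34 F [ 0.8 -0.7 -0.8] w 22.6
```

```bash
python3 -m pendant '[[[0,0,1,0,0,0,1],[0,0,1,0,0,0,1],[0,0,1,0,0,0,0.3],[0,0,1,0,0,0,0],[0,0,1,0,0,0,-0.3],[0,0,1,0,0,0,-0.3],[0,0,1,0,0,0,-0.3],[0,0,-40,0,0,0,-0.3],[0,0,-85,0,0,0,-0.3],[0,0,-85,0,0,0,-1],[0,0,-85,0,0,0,-1]]]'
python3 - <<'E'
from h import *
s=st();c=cam("wrist",s)
cv2.imwrite("pics/w3.png",get_image("wrist")[:,:,::-1])
go(.4614,.1906,.12,.04)
E
```

```text
clock: 6.5
position: [0.5346, 0.3683, 0.2984]
ee_rot: [-1.813, -2.565, 0.0]
force: [-0.5, -0.5, 0.2]
width: 0.817
t 6.5 grasp [0.5346 0.3683 0.1394] jaw yaw 0.34 F [-0.5 -0.5  0.2] w 75.1
shift [-143.1 -128.1   19. ] rot [-0.001  0.001  0.3  ] q7 -0.16
```

View pics/w3.png

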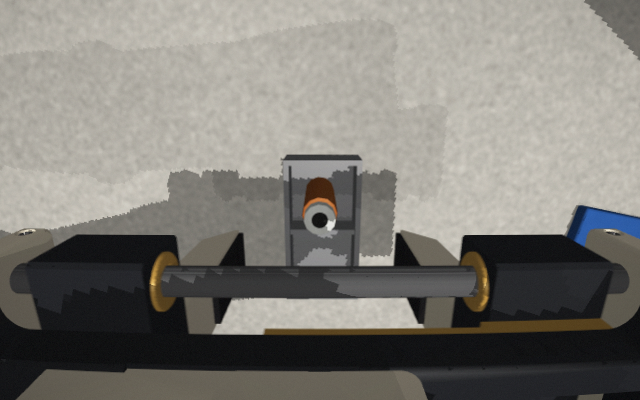

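```bash
python3 -m pendant '[[[-70,-64,0,0,0,0.15,-1],[-143,-128,19,0,0,0.3,-1],[-143,-128,19,0,0,0.3,-1],[-143,-128,19,0,0,0.3,-1],[-143,-128,19,0,0,0.3,-1],[-143,-128,19,0,0,0.3,-1],[-143,-128,19,0,0,0.3,-1]]]'
python3 - <<'E'
from h import *
s=st();c=cam("wrist",s)
cv2.imwrite("pics/w4.png",get_image("wrist")[:,:,::-1])
print(w2p(c,(.4614,.1906,.046)))
go(.4614,.1906,.027,.04)
E
```

```text
clock: 7.42
position: [0.4622, 0.1921, 0.2796]
ee_rot: [2.175, 2.267, 0.0]
force: [0.1, 0.3, 0.6]
width: 0.997
t 7.42 grasp [0.4623 0.1921 0.1206] jaw yaw 0.042 F [0.1 0.3 0.6] w 91.7
[317.61590084 217.79189162]
shift [-1.2 -0.9 93.6] rot [ 0.    -0.     0.001] q7 -0.22
```

View pics/w4.png

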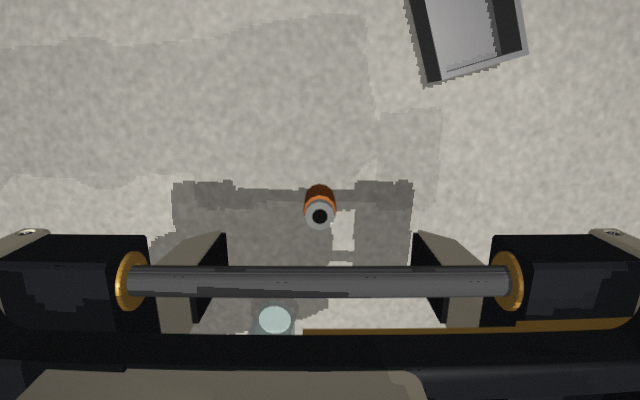

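```bash
python3 -m pendant '[[[0,-1,50,0,0,0,-1],[0,-1,93,0,0,0,-1],[0,-1,93,0,0,0,0],[0,-1,93,0,0,0,1],[0,-1,93,0,0,0,1],[0,-1,93,0,0,0,1],[0,-1,93,0,0,0,1],[0,-1,93,0,0,0,1],[0,-1,93,0,0,0,1],[0,-1,93,0,0,0,1],[0,-1,93,0,0,0,1],[0,-1,93,0,0,0,1]]]' 20
python3 - <<'E'
from h import *
st();go(.651,.0532,.12,.04)
E
```

```text
clock: 8.98
position: [0.4609, 0.1908, 0.1867]
ee_rot: [2.177, 2.265, 0.0]
force: [-1.2, 0.5, 1.0]
width: 0.245
t 8.97 grasp [0.4609 0.1908 0.0277] jaw yaw 0.04 F [-1.2  0.5  1. ] w 22.5
shift [-145.   184.5  -92.3] rot [ 0. -0. -0.] q7 -0.13
```

```bash
python3 -m pendant '[[[0,0,-45,0,0,0,1],[0,0,-85,0,0,0,1],[-40,50,-92,0,0,0,1],[-75,95,-92,0,0,0,1],[-110,140,-92,0,0,0,1],[-135,170,-92,0,0,0,1],[-145,184,-92,0,0,0,1],[-145,184,-92,0,0,0,1],[-145,184,-92,0,0,0,1]]]'
python3 - <<'E'
from h import *
s=st();c=cam("wrist",s)
im=cv2.cvtColor(get_image("wrist"),cv2.COLOR_RGB2BGR)
box(im,c,(.652,.0257),1.607,.012,1,0,0)
cv2.imwrite("pics/w5.png",im)
go(.651,.0532,.032,.04)
E
```

```text
clock: 10.1
position: [0.6495, 0.0549, 0.2784]
ee_rot: [-2.174, -2.266, 0.0]
force: [-0.1, 1.0, -0.5]
width: 0.245
t 10.1 grasp [0.6492 0.0551 0.1194] jaw yaw 0.042 F [-0.1  1.  -0.5] w 22.6
shift [-2.   1.5 87.5] rot [-0.001 -0.001  0.002] q7 0.13
```

View pics/w5.png

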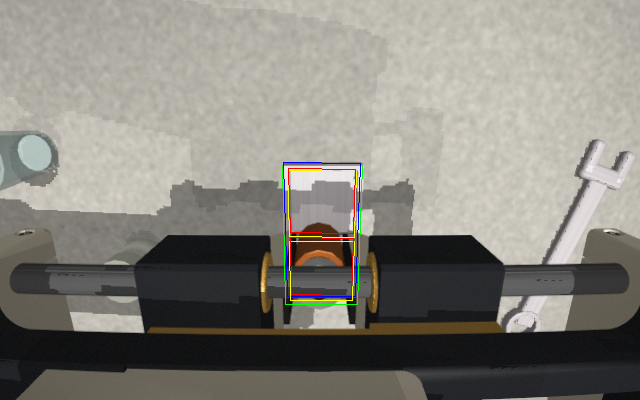

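```bash
python3 -m pendant '[[[0,0,30,0,0,0,1],[0,0,55,0,0,0,1],[0,0,72,0,0,0,1],[0,0,81,0,0,0,1],[0,0,85,0,0,0,1],[0,0,86,0,0,0,1],[0,0,86,0,0,0,1],[0,0,86,0,0,0,1]]]'
python3 - <<'E'
from h import *
st()
E
```

```text
clock: 11.15
position: [0.6507, 0.0532, 0.1932]
ee_rot: [2.176, 2.265, 0.001]
force: [-0.8, 0.5, -0.3]
width: 0.245
t 11.15 grasp [0.6508 0.0533 0.0342] jaw yaw 0.04 F [-0.8  0.5 -0.3] w 22.5
```

```bash
python3 -m pendant '[[[0,0,2,0,0,0,1],[0,0,2,0,0,0,1],[0,0,2,0,0,0,0.3],[0,0,2,0,0,0,0],[0,0,2,0,0,0,-0.3],[0,0,2,0,0,0,-0.3],[0,0,2,0,0,0,-0.3],[0,0,-40,0,0,0,-0.3],[0,0,-85,0,0,0,-0.3],[0,0,-85,0,0,0,-1]]]'
python3 - <<'E'
from h import *
s=st();c=cam("wrist",s)
cv2.imwrite("pics/w6.png",get_image("wrist")[:,:,::-1])
go(.42,-.083,.12,.04)
E
```

```text
clock: 12.4
position: [0.6519, 0.053, 0.2816]
ee_rot: [2.174, 2.262, 0.008]
force: [-0.6, -0.3, -0.5]
width: 0.719
t 12.4 grasp [0.653  0.0532 0.1226] jaw yaw 0.04 F [-0.6 -0.3 -0.5] w 66.2
shift [-126.9 -236.3   -0.4] rot [ 0.003 -0.001 -0.   ] q7 0.13
```

View pics/w6.png

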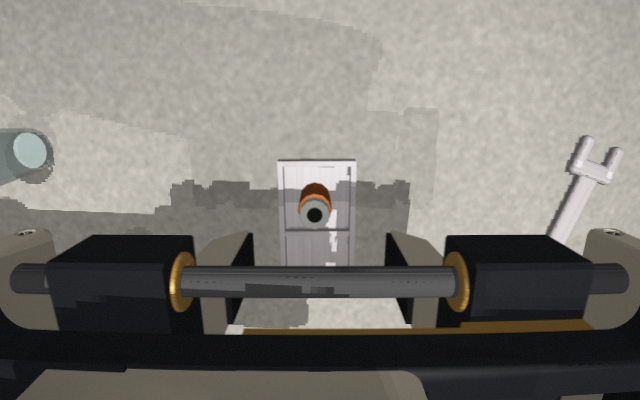

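```bash
python3 -m pendant '[[[-25,-45,0,0,0,0,-1],[-55,-100,0,0,0,0,-1],[-85,-155,0,0,0,0,-1],[-110,-205,0,0,0,0,-1],[-127,-236,0,0,0,0,-1],[-127,-236,0,0,0,0,-1],[-127,-236,0,0,0,0,-1],[-127,-236,0,0,0,0,-1]]]'
python3 - <<'E'
from h import *
s=st();c=cam("wrist",s)
cv2.imwrite("pics/w7.png",get_image("wrist")[:,:,::-1])
print(w2p(c,(.42,-.083,.046)))
go(.42,-.083,.027,.04)
E
```

```text
clock: 13.45
position: [0.4207, -0.0824, 0.2775]
ee_rot: [2.175, 2.267, -0.0]
force: [-0.5, 0.3, 0.2]
width: 1.0
t 13.45 grasp [ 0.4207 -0.0825  0.1185] jaw yaw 0.041 F [-0.5  0.3  0.2] w 92.0
[317.93494243 217.43325605]
shift [-0.5 -0.6 91.5] rot [-0.     0.     0.001] q7 0.35
```

View pics/w7.png

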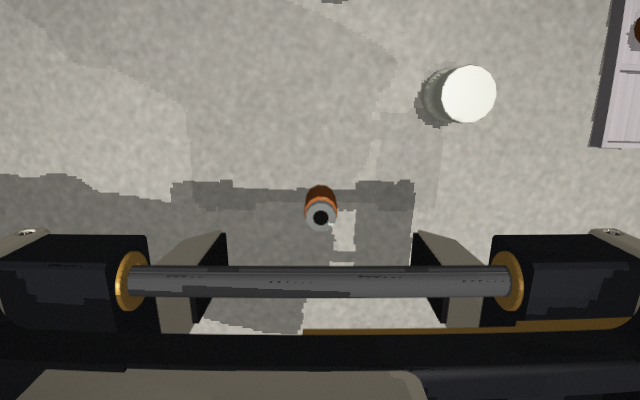

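```bash
python3 -m pendant '[[[0,0,50,0,0,0,-1],[0,0,91,0,0,0,-1],[0,0,91,0,0,0,0],[0,0,91,0,0,0,1],[0,0,91,0,0,0,1],[0,0,91,0,0,0,1],[0,0,91,0,0,0,1],[0,0,91,0,0,0,1],[0,0,91,0,0,0,1],[0,0,91,0,0,0,1],[0,0,91,0,0,0,1],[0,0,91,0,0,0,1]]]' 20
python3 - <<'E'
from h import *
st();go(.653,-.0018,.13,.04)
E
```

```text
clock: 15.0
position: [0.4198, -0.0831, 0.1867]
ee_rot: [-2.177, -2.265, -0.0]
force: [0.4, 1.1, 1.7]
width: 0.247
t 15.0 grasp [ 0.4198 -0.0831  0.0277] jaw yaw 0.04 F [0.4 1.1 1.7] w 22.7
shift [  71.9  236.3 -102.3] rot [ 0. -0. -0.] q7 0.49
```

```bash
python3 -m pendant '[[[0,0,-45,0,0,0,1],[0,0,-90,0,0,0,1],[17,55,-102,0,0,0,1],[33,110,-102,0,0,0,1],[48,160,-102,0,0,0,1],[62,205,-102,0,0,0,1],[70,228,-102,0,0,0,1],[72,236,-102,0,0,0,1],[72,236,-102,0,0,0,1],[72,236,-102,0,0,0,1]]]'
python3 - <<'E'
from h import *
s=st();c=cam("wrist",s)
cv2.imwrite("pics/w8.png",get_image("wrist")[:,:,::-1])
go(.653,-.0018,.032,.04)
E
```

```text
clock: 16.25
position: [0.6517, -0.0025, 0.2888]
ee_rot: [-2.178, -2.264, 0.001]
force: [-1.1, -0.3, 0.2]
width: 0.248
t 16.25 grasp [ 0.6516 -0.0025  0.1298] jaw yaw 0.039 F [-1.1 -0.3  0.2] w 22.8
shift [ 0.6  1.3 97.9] rot [-0.001 -0.    -0.001] q7 0.23
```

View pics/w8.png

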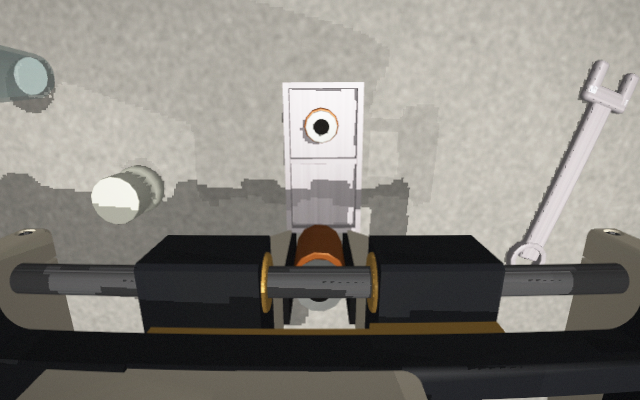

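```bash
python3 -m pendant '[[[0,0,30,0,0,0,1],[0,0,60,0,0,0,1],[0,0,80,0,0,0,1],[0,0,91,0,0,0,1],[0,0,95,0,0,0,1],[0,0,97,0,0,0,1],[0,0,97,0,0,0,1],[0,0,97,0,0,0,1]]]'
python3 - <<'E'
from h import *
st()
E
```

```text
clock: 17.3
position: [0.6529, -0.0017, 0.1923]
ee_rot: [2.176, 2.265, 0.001]
force: [0.3, 0.1, -0.4]
width: 0.244
t 17.3 grasp [ 0.6531 -0.0017  0.0333] jaw yaw 0.04 F [ 0.3  0.1 -0.4] w 22.4
```

```bash
python3 -m pendant '[[[0,0,1.5,0,0,0,1],[0,0,1.5,0,0,0,1],[0,0,1.5,0,0,0,0.3],[0,0,1.5,0,0,0,0],[0,0,1.5,0,0,0,-0.3],[0,0,1.5,0,0,0,-0.3],[0,0,1.5,0,0,0,-0.3],[0,0,-40,0,0,0,-0.3],[0,0,-95,0,0,0,-0.3],[0,0,-120,0,0,0,-1],[0,0,-120,0,0,0,-1]]]'
python3 - <<'E'
from h import *
s=st();c=cam("wrist",s)
cv2.imwrite("pics/w9.png",get_image("wrist")[:,:,::-1])
go(.4597,-.214,.16,.04)
E
```

```text
clock: 18.68
position: [0.6532, -0.0019, 0.3138]
ee_rot: [2.175, 2.264, 0.004]
force: [1.0, -0.3, -0.1]
width: 0.816
t 18.68 grasp [ 0.6537 -0.0018  0.1548] jaw yaw 0.04 F [ 1.  -0.3 -0.1] w 75.1
shift [-204.5 -201.3   -7.2] rot [ 0.001 -0.     0.   ] q7 0.22
```

View pics/w9.png

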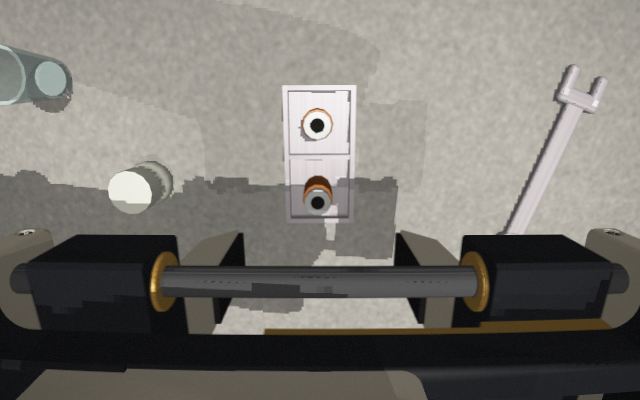

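```bash
python3 -m pendant '[[[-45,-45,0,0,0,0,-1],[-90,-90,0,0,0,0,-1],[-135,-135,0,0,0,0,-1],[-180,-180,-5,0,0,0,-1],[-204,-201,-5,0,0,0,-1],[-204,-201,-5,0,0,0,-1],[-204,-201,-5,0,0,0,-1],[-204,-201,-5,0,0,0,-1]]]'
python3 - <<'E'
from h import *
s=st();c=cam("wrist",s)
im=get_image("wrist")[:,:,::-1]
p=w2p(c,(.4597,-.214,.04));print(p)
x,y=int(p[0])-40,int(p[1])-35
cv2.imwrite("pics/w10.png",cv2.resize(im[y:y+60,x:x+80],None,fx=10,fy=10,interpolation=cv2.INTER_CUBIC));print(x,y)
E
```

```text
clock: 19.73
position: [0.4607, -0.2124, 0.3161]
ee_rot: [-2.174, -2.267, 0.0]
force: [0.2, 0.1, -0.1]
width: 0.999
t 19.73 grasp [ 0.4606 -0.2123  0.1571] jaw yaw 0.042 F [ 0.2  0.1 -0.1] w 91.9
[318.00699134 200.41525127]
278 165
```

View pics/w10.png

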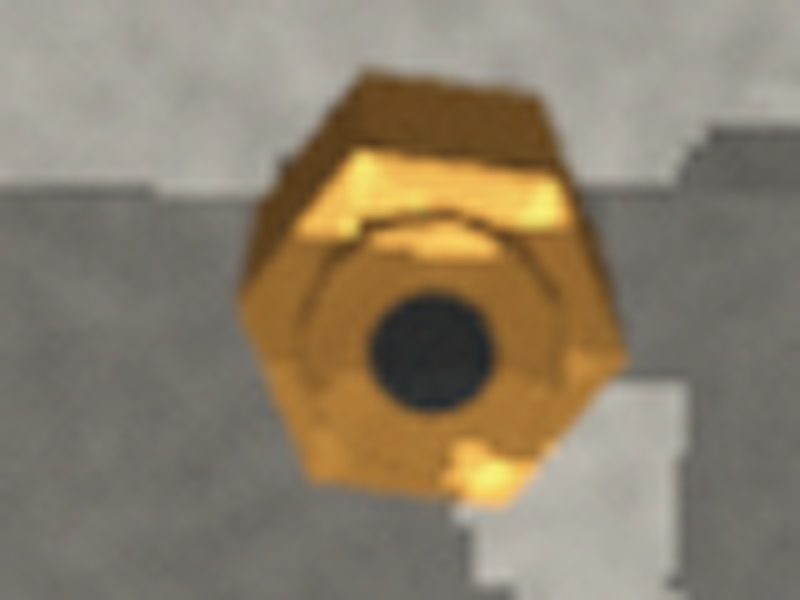

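```bash
python3 - <<'E'
from h import *
s=st();c=cam("wrist",s)
q=[(360,150),(570,170),(628,365),(510,507),(312,480),(240,300)]
W=np.array([p2w(c,(x+.5)/10-.5+278,(y+.5)/10-.5+165,.034)[:2] for x,y in q]);m=W.mean(0);print(m,np.linalg.norm(W-m,axis=1))
a=np.arctan2(*(W-m).T[::-1]);z=np.exp(6j*a).mean();cor=np.angle(z)/6;print("flat yaws",[(cor+np.pi/6+k*np.pi/3) for k in(-2,-1,0,1)])
print(p2w(c,(432+.5)/10-.5+278,(352+.5)/10-.5+165,.04))
E
```

```text
t 19.77 grasp [ 0.4606 -0.2124  0.1572] jaw yaw 0.042 F [ 0.5 -0.4  0.3] w 91.6
[ 0.46219441 -0.2134253 ] [0.01569298 0.01655969 0.01538661 0.01578586 0.01587152 0.01565471]
flat yaws [np.float64(-1.6829091136959546), np.float64(-0.635711562499357), np.float64(0.4114859886972406), np.float64(1.4586835398938383)]
[ 0.46181154 -0.21354205  0.04      ]
```

```bash
python3 - <<'E'
from h import *
go(.461,-.2137,.029,.411)
E
```

```text
shift [ -1.3   0.3 128.2] rot [-0.001 -0.    -0.369] q7 0.62
```

```bash
python3 -m pendant '[[[-1,0,30,0,0,-0.18,-1],[-1,0,60,0,0,-0.369,-1],[-1,0,100,0,0,-0.369,-1],[-1,0,128,0,0,-0.369,-1],[-1,0,128,0,0,-0.369,-1],[-1,0,128,0,0,-0.369,0],[-1,0,128,0,0,-0.369,1],[-1,0,128,0,0,-0.369,1],[-1,0,128,0,0,-0.369,1],[-1,0,128,0,0,-0.369,1],[-1,0,128,0,0,-0.369,1],[-1,0,128,0,0,-0.369,1],[-1,0,128,0,0,-0.369,1],[-1,0,128,0,0,-0.369,1]]]' 30
python3 - <<'E'
from h import *
st();go(.5596,-.3145,.08,.411)
E
```

```text
clock: 21.52
position: [0.4601, -0.2146, 0.1887]
ee_rot: [1.724, 2.626, 0.0]
force: [0.1, -0.2, 0.7]
width: 0.289
t 21.52 grasp [ 0.4601 -0.2146  0.0297] jaw yaw 0.409 F [ 0.1 -0.2  0.7] w 26.6
shift [-131.3   51.6  -50.3] rot [ 0.     0.    -0.002] q7 1.05
```

```bash
python3 -m pendant '[[[0,0,-30,0,0,0,1],[0,0,-50,0,0,0,1],[-40,16,-50,0,0,0,1],[-85,33,-50,0,0,0,1],[-120,47,-50,0,0,0,1],[-131,51,-50,0,0,0,1],[-131,51,-50,0,0,0,1],[-131,51,-50,0,0,0,1]]]'
python3 - <<'E'
from h import *
s=st();c=cam("wrist",s)
cv2.imwrite("pics/w11.png",get_image("wrist")[:,:,::-1])
go(.5596,-.3145,.034,.411)
E
```

```text
clock: 22.52
position: [0.5582, -0.3135, 0.2384]
ee_rot: [-1.723, -2.625, -0.001]
force: [-0.6, 0.7, -1.9]
width: 0.291
t 22.52 grasp [ 0.5579 -0.3133  0.0794] jaw yaw 0.409 F [-0.6  0.7 -1.9] w 26.8
shift [-1.6  0.8 45.5] rot [-0.    -0.001 -0.002] q7 1.09
```

View pics/w11.png

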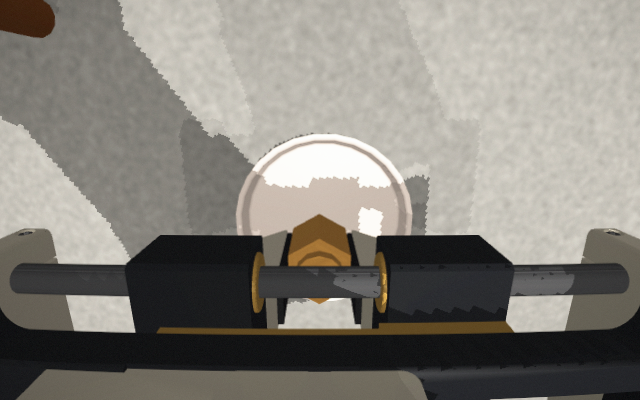

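Over the dish (centre column ≈ 325, fitting at 320). Lowering.

```bash
python3 -m pendant '[[[0,0,20,0,0,0,1],[0,0,34,0,0,0,1],[0,0,41,0,0,0,1],[0,0,44,0,0,0,1],[0,0,45,0,0,0,1],[0,0,45,0,0,0,1],[0,0,45,0,0,0,1]]]'
python3 - <<'E'
from h import *
st()
E
```

```text
clock: 23.45
position: [0.5591, -0.3146, 0.1941]
ee_rot: [1.724, 2.626, 0.0]
force: [-0.4, -1.1, -1.0]
width: 0.293
t 23.45 grasp [ 0.5592 -0.3146  0.0351] jaw yaw 0.409 F [-0.4 -1.1 -1. ] w 27.0
```

```bash
python3 -m pendant '[[[0,0,1.3,0,0,0,1],[0,0,1.3,0,0,0,1],[0,0,1.3,0,0,0,0.3],[0,0,1.3,0,0,0,0.1],[0,0,1.3,0,0,0,0.1],[0,0,1.3,0,0,0,0.1],[0,0,1.3,0,0,0,0.1],[0,0,-40,0,0,0,0.1],[0,0,-95,0,0,0,-0.3],[0,0,-120,0,0,0,-1],[0,0,-120,0,0,0,-1]]]' 20
python3 - <<'E'
from h import *
s=st()
cv2.imwrite("pics/w12.png",get_image("wrist")[:,:,::-1])
go(.3515,-.2684,.16,.34)
E
```

```text
clock: 24.82
position: [0.5595, -0.315, 0.3161]
ee_rot: [1.722, 2.623, 0.001]
force: [-0.6, -0.0, 0.5]
width: 0.729
t 24.82 grasp [ 0.5601 -0.3152  0.1571] jaw yaw 0.409 F [-0.6 -0.   0.5] w 67.0
shift [ 124.8 -172.1   -5. ] rot [0.001 0.001 0.069] q7 1.06
```

View pics/w12.png

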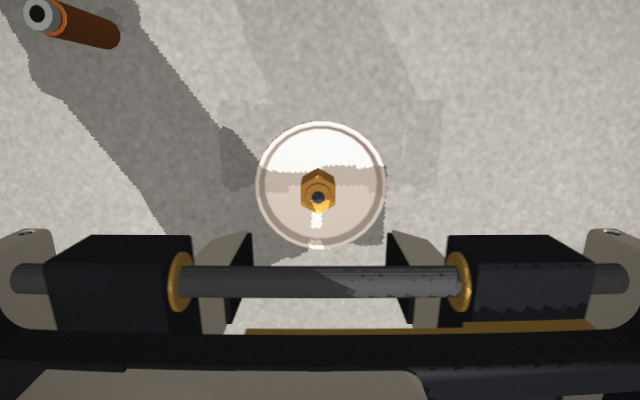

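```bash
python3 -m pendant '[[[30,-43,0,0,0,0,-1],[60,-86,0,0,0,0.069,-1],[90,-125,0,0,0,0.069,-1],[125,-172,0,0,0,0.069,-1],[125,-172,0,0,0,0.069,-1],[125,-172,0,0,0,0.069,-1],[125,-172,0,0,0,0.069,-1]]]'
python3 - <<'E'
from h import *
s=st();c=cam("wrist",s);print(w2p(c,(.3515,-.2684,.075)))
cv2.imwrite("pics/w13.png",get_image("wrist")[:,:,::-1])
go(.3515,-.2684,.05,.34)
E
```

```text
clock: 25.75
position: [0.3526, -0.2684, 0.3135]
ee_rot: [1.812, 2.566, -0.001]
force: [0.8, -0.6, 0.1]
width: 0.999
t 25.75 grasp [ 0.3526 -0.2684  0.1545] jaw yaw 0.341 F [ 0.8 -0.6  0.1] w 91.9
[317.48263455 212.70889901]
shift [  0.3  -0.9 104.5] rot [-0.     0.     0.001] q7 1.06
```

View pics/w13.png

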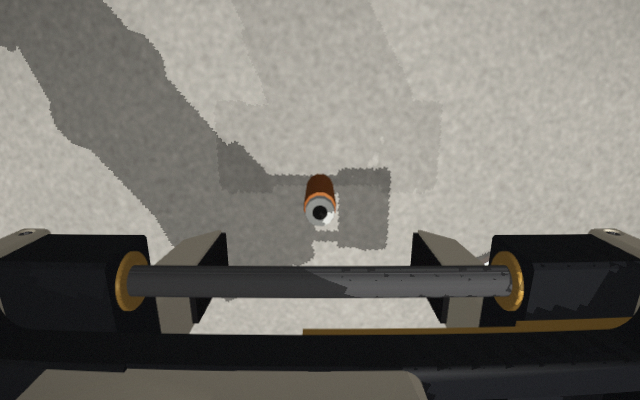

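```bash
python3 -m pendant '[[[0,0,50,0,0,0,-1],[0,0,95,0,0,0,-1],[0,0,104,0,0,0,-1],[0,0,104,0,0,0,0],[0,0,104,0,0,0,1],[0,0,104,0,0,0,1],[0,0,104,0,0,0,1],[0,0,104,0,0,0,1],[0,0,104,0,0,0,1],[0,0,104,0,0,0,1],[0,0,104,0,0,0,1],[0,0,104,0,0,0,1],[0,0,104,0,0,0,1]]]' 20
python3 - <<'E'
from h import *
st();go(.5534,.3172,.16,.34)
E
```

```text
clock: 27.42
position: [0.3514, -0.2682, 0.2097]
ee_rot: [-1.814, -2.565, -0.0]
force: [-0.4, 0.1, 0.9]
width: 0.248
t 27.43 grasp [ 0.3514 -0.2682  0.0507] jaw yaw 0.34 F [-0.4  0.1  0.9] w 22.8
shift [ 484.6  385.6 -109.3] rot [ 0. -0. -0.] q7 1.2
```

```bash
python3 -m pendant '[[[0,0,-40,0,0,0,1],[0,0,-85,0,0,0,1],[20,16,-109,0,0,0,1],[55,44,-109,0,0,0,1],[95,76,-109,0,0,0,1],[135,107,-109,0,0,0,1],[175,139,-109,0,0,0,1],[215,171,-109,0,0,0,1],[255,203,-109,0,0,0,1],[295,235,-109,0,0,0,1],[335,267,-109,0,0,0,1],[375,299,-109,0,0,0,1],[415,331,-109,0,0,0,1],[450,358,-109,0,0,0,1],[475,378,-109,0,0,0,1],[484,385,-109,0,0,0,1],[484,385,-109,0,0,0,1],[484,385,-109,0,0,0,1]]]'
python3 - <<'E'
from h import *
s=st();c=cam("wrist",s)
im=cv2.cvtColor(get_image("wrist"),cv2.COLOR_RGB2BGR)
box(im,c,(.5442,.3431),1.911,.03,1,0,0)
cv2.imwrite("pics/w14.png",cv2.resize(im[:,160:480],None,fx=1.45,fy=1.45))
go(.5534,.3172,.055,.34)
E
```

```text
clock: 29.68
position: [0.553, 0.3148, 0.3187]
ee_rot: [1.816, 2.563, -0.002]
force: [0.6, -0.4, -1.1]
width: 0.247
t 29.68 grasp [0.553  0.3146 0.1597] jaw yaw 0.338 F [ 0.6 -0.4 -1.1] w 22.7
shift [  2.2   1.1 104.9] rot [-0.     0.001 -0.002] q7 -0.12
```

View pics/w14.png

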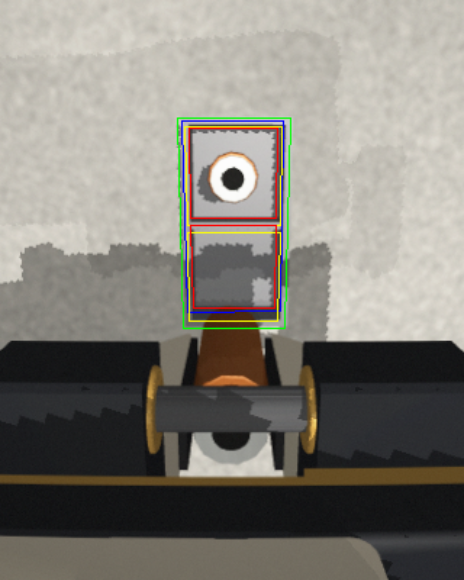

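```bash
python3 -m pendant '[[[0,0,40,0,0,0,1],[0,0,70,0,0,0,1],[0,0,90,0,0,0,1],[0,0,99,0,0,0,1],[0,0,103,0,0,0,1],[0,0,104,0,0,0,1],[0,0,104,0,0,0,1],[0,0,104,0,0,0,1]]]'
python3 - <<'E'
from h import *
st()
E
```

```text
clock: 30.72
position: [0.5532, 0.3166, 0.2153]
ee_rot: [1.814, 2.565, 0.001]
force: [0.1, -0.1, 0.8]
width: 0.246
t 30.73 grasp [0.5533 0.3167 0.0563] jaw yaw 0.34 F [ 0.1 -0.1  0.8] w 22.6
```

Needs to reach .0547.

```bash
python3 -m pendant '[[[0,0,1.5,0,0,0,1],[0,0,1.5,0,0,0,1],[0,0,1.5,0,0,0,0.3],[0,0,1.5,0,0,0,0],[0,0,1.5,0,0,0,-0.3],[0,0,1.5,0,0,0,-0.3],[0,0,1.5,0,0,0,-0.3],[0,0,-40,0,0,0,-0.3],[0,0,-95,0,0,0,-0.3],[-60,0,-140,0,0,0,-1],[-120,0,-140,0,0,0,-1],[-150,0,-140,0,0,0,-1],[-150,0,-140,0,0,0,-1]]]'
python3 - <<'E'
from h import *
s=st()
cv2.imwrite("pics/w15.png",get_image("wrist")[:,:,::-1])
cv2.imwrite("pics/top15.png",get_image("top")[:,:,::-1])
cv2.imwrite("pics/side15.png",get_image("side")[:,:,::-1])
E
```

```text
clock: 32.35
position: [0.6042, 0.1706, 0.3553]
ee_rot: [1.821, 2.558, -0.001]
force: [0.7, 0.1, 0.4]
width: 0.988
t 32.35 grasp [0.6044 0.1703 0.1963] jaw yaw 0.333 F [0.7 0.1 0.4] w 90.9
```

View pics/w15.png

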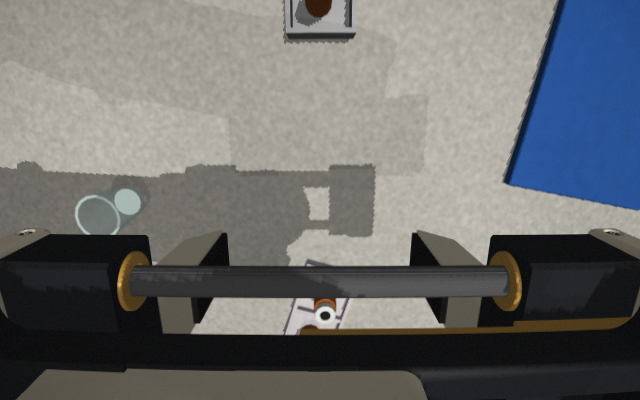

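View pics/side15.png

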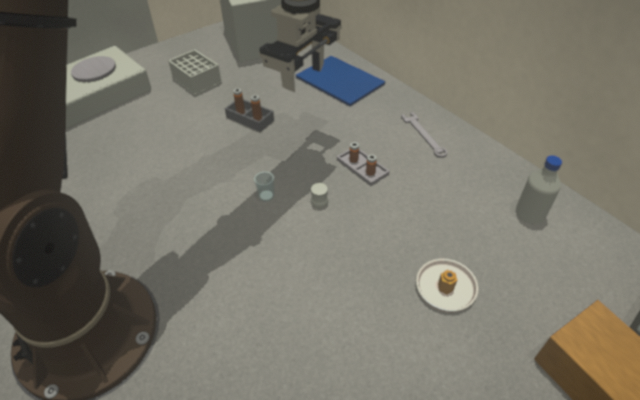

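View pics/top15.png

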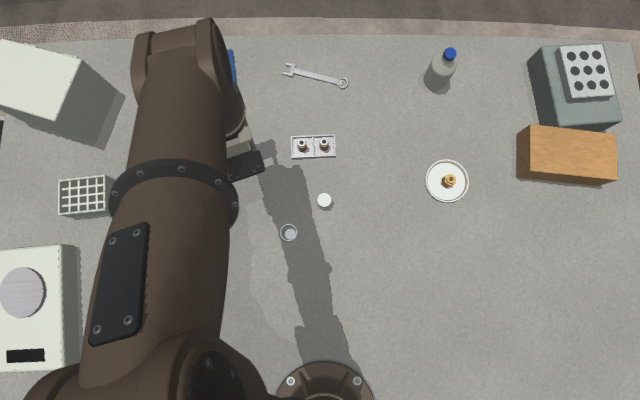

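```bash
python3 - <<'E'
from h import *
im=cv2.imread("pics/side15.png")
cv2.imwrite("pics/s15z.png",cv2.resize(im[80:190,215:395],None,fx=4,fy=4,interpolation=cv2.INTER_CUBIC))
c=cam("side")
u=np.array([np.cos(1.911),np.sin(1.911)])
for n,(x,y,h) in dict(ta=(.535,.369,.079),tb=(.5534,.3172,.079),sa=(.651,.0532,.05),sb=(.653,-.0018,.05)).items():
    p=w2p(c,(x,y,h));print(n,((p-[215,80])*4).round())
E
```

```text
ta [89. 39.]
tb [158.  65.]
sa [558. 257.]
sb [626. 307.]
```

View pics/s15z.png

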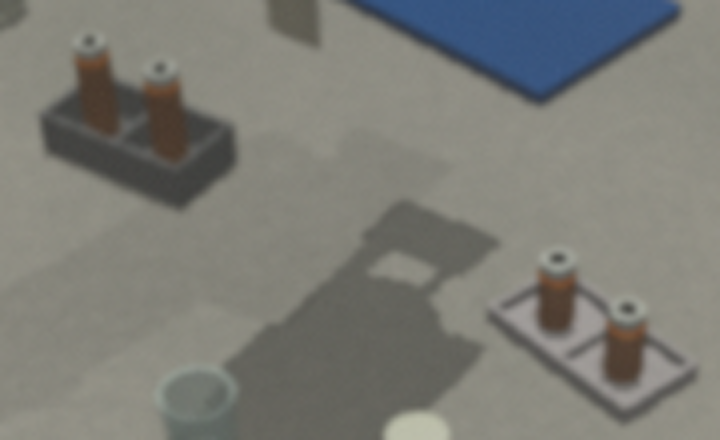

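Cap centres in the crop (≈(90,41), (160,69), (558,258), (627,309)) are within about 1 px, in full-image pixels, of those predicted for vials standing on the bay floors. I'm handing in.

```bash
python3 -m pendant '[[[0,0,-20,0,0,0,-1],[0,0,-20,0,0,0,-1],[0,0,-20,0,0,0,-1]]]'; python3 -c "
from cell import arm
print(arm.sign_off())"
```

```text
clock: 32.88
position: [0.6026, 0.1761, 0.3741]
ee_rot: [-1.811, -2.566, 0.0]
force: [-0.5, 0.4, -0.2]
width: 1.003
the job is handed in; nothing more can be done
None
```

The job is handed in after about 33 s of the 109 s allowed. The two tall vials stand in the deep tray and the two short vials in the low tray, one to each bay. The brass fitting stands in the round dish. Each was lowered to its floor before I opened the fingers.

**Last checks:**
- **Vials:** in the final side image all four are upright, and their caps are within about 1 px of where caps standing on the bay floors should appear.
- **Fitting:** it stands upright near the middle of the dish in the wrist, top and side images.
- **Beaker and jar:** they show no visible shift from their starting positions. I compared them by eye and did not measure them.
- **Arm:** it was clear of everything, with only about 1 N of sensor noise on the force reading.

**A disagreement:** the top camera and the wrist camera differed by about 6–8 mm on where the deep tray is. I placed the vials using a compromise between the two. The wrist image I took before lowering the second tall vial showed that position fitting well, with the first vial centred in its bay. The arm hid the deep tray from the top camera at the end, so only the side image, and earlier wrist images for the first tall vial, confirm it.

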